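Charge the melting dish and set its burner by clicks

ROBOT

A 6-joint arm with a two-finger parallel gripper is mounted at the origin on the work surface. World frame = base frame: x ahead of the robot, y to its left, z up, the work surface at z = 0. Lengths are in m, angles in rad, forces in N, time in s.
With the tool pointing down it reaches from about 0.275 to 0.825 m from the base axis. Payload 4.9 kg.
Tool frame: the origin (TCP) lies midway between the tips of the shut fingers; the grasp point (between the pads) lies 19 mm behind it (grip_point_offset is the distance from the TCP to the grasp point, in m); z points along the fingers, y is the line along which they close (so a half turn about z gives the same grasp; the last joint's range is limited). The gripper opens to 85 mm and grips with 20 to 120 N. Pads are 22 mm wide; open, the fingers measure 114 mm over their backs; the gripper's body (76 mm by 85 mm) begins 54 mm behind the grasp point. The pads swing forward as they close: fully open they stand 13 mm farther back than shut.
Start: joints at [-1.418, 0.326, -0.193, 1.052, 0, 1.437], TCP at [0.156, -0.528, 0.231] pointing down, gripper open.
Joint ranges: [-2.65, 2.65], [-0.97, 1.79], [-1.3, 1.35], [-1.93, 2.1], [-1.47, 1.37], [-3.14, 3.14]. Speed limits (rad/s): [2.57, 2.57, 3.14, 3.14, 3.14, 3.14].

INTERFACE

Orientations are given as a rotation vector (axis times angle).
In Python, from cell import * gives the robot as it stands. Calls block until the motion is done:
- movep(position, orientation): joint-space move of the TCP to a pose.
- move_l(position, velocity=0.15, rot=None, until_force=None): straight line of the TCP; rot=None keeps the orientation; velocity is the mean speed in m/s. With until_force (N) it stops when the force on the tool has changed by that much, and returns True; else False.
- set_joints(angles): joint-space move.
- let_go() and grab(newtons=None): open the fingers fully, or close them until they stop; newtons is the grip in N (None keeps the last).
- sleep(seconds).
- ik(position, orientation): joint angles nearest the present ones, or None.
- get_state(): the state.
- grab_frame(name): name is "scene" or "top" or "wrist"; returns a dict with "img" (400x640x3 uint8, red, green, blue), "fx", "fy", "cx", "cy" (pixels), "k1" (the pictures are not rectified: a ray, as slopes to the right and down, at radius r is drawn at 1 + k1 r^2 times it, then the intrinsics apply), "cam_to_world" (4x4, takes a point from camera to world coordinates); the wrist camera has in their place "T_tool_cam" (4x4, takes a point from camera to tool coordinates, whose origin is the TCP and whose axes are the flange's). Camera axes: x right, y down, z forward; pixel columns grow to the right and rows downward; lengths in m; the calibration is good to about 2 mm. A picture is of the moment at which its call begins: read the wrist's pose just before it. There is no depth.
A pose or a line that the arm cannot do raises MotionError and nothing moves.
- sign_off(): hands the job in; it is judged then, once.
Trained networks look in the newest picture that a camera, given by its name, has taken for a name from the list of things; names that differ only in an ending like _2 or _b are one class to them, and where a whole thing is asked for, a point or a joint stands for the part that bears it (a point fixed in the world has none). Each returns a list of dicts, best first, with "score" (0 to 1); they miss things now and then, are a little off and sometimes report something else, mostly with a low value. They report only what shows in the picture. A call takes as long as a camera call. They do not tell look-alikes from the thing itself.
- spot_in(camera, name): "centre" ([column, row] in pixels, amid what is visible of it).
- silhouettes(camera, name): "mask" (400x640 bool, what is visible of it) and "centre" ([column, row] in pixels, amid what is visible of it).
- tip_of(camera, name): "centre" ([column, row] in pixels: a listed point, or the origin of a listed thing).
The state is a dict: "clock": time; "q": joint angles; "joint_velocities": joint speeds; "tau": joint torques, N m; "position": TCP position; "eef_rot": TCP orientation; "contact_force": force on the tool from outside, world axes, zero at the start; "wrist_torque": the same for the moment, N m; "finger_gap": opening from 0.0 (shut) to 1.0 (fully open); "grasp_force": force on a finger pad.
Only numpy, scipy, OpenCV 4.12 (cv2) and the standard library are available. Lean on these libraries where they do the work, as an engineer would, in place of code of your own. Each camera call takes 0.05 s, during which the arm holds its last target. There are 200 camera calls.

TASK

Take the metal scoop by its handle and tip its three wax pucks into the shallow dish on the hot plate, with the spout held low, just above the dish's rim or lower, before and while you tip so that none bounces out, then stand the empty scoop back upright on the table and let go. Then zero the dial of the burner under the dish by turning it anticlockwise to its off stop, and turn it up clockwise exactly five clicks without going beyond the fifth. Leave the other dial, the pot, the dish's place and everything else undisturbed.

Things in the scene. Friction and masses are not known exactly. Their poses are not given: they have to be found in the camera images.
- hotplate: white two-burner hot plate, fixed, 380 mm wide (y), top 75 mm high, front panel sloping down to the robot (-x). Origin on the table. Burners: dark discs 150 mm across, tops 85 mm high, centres at x=+8 mm, y=+95 (left) and -95 mm (right); body x from -155 to +95 mm. Each burner's dial is straight in front of it on the panel. Dish on one burner, pot on the other, either way round
- dial_left (a joint): angle of the left dial (left = +y of the hot plate), rad. 0 = off stop (fully anticlockwise); grows clockwise, seen facing the knob; one click per 0.5236 rad (30 degrees), it rests at whole multiples; end stop at 7 clicks. A sprung pawl pulls it into the nearest click: some 0.1 to 0.2 N m gets it over a click; let go before half-way, it springs back
- dial_right (a joint): angle of the right dial (left = +y of the hot plate), rad. 0 = off stop (fully anticlockwise); grows clockwise, seen facing the knob; one click per 0.5236 rad (30 degrees), it rests at whole multiples; end stop at 7 clicks. A sprung pawl pulls it into the nearest click: some 0.1 to 0.2 N m gets it over a click; let go before half-way, it springs back
- dial_left_grip (a point): middle of the grip of the left dial, a round fluted black knob 40 mm across and 36 mm high on the sloping panel: on its axis, 24 mm out from the panel, 12 mm under its face. z axis = the knob's axis, out of the panel: tilted 25 degrees from vertical towards the hot plate's front (robot) side; x and y turn with the knob
- dial_right_grip (a point): middle of the grip of the right dial, a round fluted black knob 40 mm across and 36 mm high on the sloping panel: on its axis, 24 mm out from the panel, 12 mm under its face. z axis = the knob's axis, out of the panel: tilted 25 degrees from vertical towards the hot plate's front (robot) side; x and y turn with the knob
- dial_left_mark (a point): outer end of the white pointer line on the face of the left dial, 18 mm off its axis; it points 75 degrees left of up-slope at off and turns clockwise with the dial
- dial_right_mark (a point): outer end of the white pointer line on the face of the right dial, 18 mm off its axis; it points 75 degrees left of up-slope at off and turns clockwise with the dial
- dish_floor (a point): centre of the inside floor of the shallow aluminium dish (loose, 0.6 kg): round, 160 mm across, rim 18 mm above this floor, near-vertical walls 3 mm thick, small wire handle on its far (+x) side out to 101 mm from the centre. z up
- pot: aluminium wax pot on the other burner, loose, 124 mm across and 85 mm high, black handle towards +x; origin at the centre of its underside. Leave it
- scoop_grip (a point): middle of the scoop's wooden bridge handle (16 mm thick across y, 30 mm high, from 23 mm in front, -x, to 43 mm behind), 85 mm above the scoop's underside. Axes: x to the closed back, -x to the open mouth, z up. Steel tray 100 mm long (x), 86 wide (y), walls 38 mm high at sides and back, 3 mm thick, 0.1 to 0.25 kg; only the handle stands above the walls
- scoop_lip (a point): middle of the scoop's open front edge (the spout), on its 3 mm thick floor; 60 mm in front (-x) of and 82 mm below scoop_grip, same axes. The floor is flat: pucks slide out over this edge once it is tipped nose-down by about 25 to 37 degrees (up to 45 to be sure)
- wax0_center (a point): centre of wax puck 1 of three alike: flat round ochre disc 30 mm across, 14 mm high, 11 g, lying in the scoop
- wax1_center (a point): centre of wax puck 2 of three alike: flat round ochre disc 30 mm across, 14 mm high, 11 g, lying in the scoop
- wax2_center (a point): centre of wax puck 3 of three alike: flat round ochre disc 30 mm across, 14 mm high, 11 g, lying in the scoop
- wine: sealed wine bottle, 74 mm across, 290 mm high, loose; origin under it. Leave it
- labels: roll of paper labels standing on end, 100 mm across, 90 mm high, loose; origin under it. Leave it
- squeeze: clear squeeze bottle, 60 mm across, 170 mm high, loose; origin under it. Leave it
- stirrer: wooden stirring spatula lying flat, 170 mm long, loose. Leave it
- bowl: white ceramic bowl, 120 mm across, 50 mm high, loose; origin under it. Leave it
- cork0: a cork standing on end, 24 mm across, 45 mm high, loose; origin under it. Leave it
Not all that is in view belongs to the job. Of the things like the part that bears dish_floor, leave any that is pink; of the rest the smaller one is meant.

How it is judged:
On the way, in this order (a step that is already met when the one before it is completed fails the run):
1. the spout is low over the dish (no more than 50 mm above its floor) with the three pucks still in the scoop (horizontal distance between scoop_lip and dish_floor below 0.08 m and z of scoop_lip in the frame of dish_floor below 0.05 m and x of wax0_center in the frame of scoop_lip between 0 and 0.1 m and z of wax0_center in the frame of scoop_lip between 0 and 0.042 m and y of wax0_center in the frame of scoop_lip between -0.045 and 0.045 m and x of wax1_center in the frame of scoop_lip between 0 and 0.1 m and z of wax1_center in the frame of scoop_lip between 0 and 0.042 m and y of wax1_center in the frame of scoop_lip between -0.045 and 0.045 m and x of wax2_center in the frame of scoop_lip between 0 and 0.1 m and z of wax2_center in the frame of scoop_lip between 0 and 0.042 m and y of wax2_center in the frame of scoop_lip between -0.045 and 0.045 m), for 0.1 s.
2. the three pucks lie in the dish (not (x of wax0_center in the frame of scoop_lip between 0 and 0.1 m and z of wax0_center in the frame of scoop_lip between 0 and 0.042 m and y of wax0_center in the frame of scoop_lip between -0.045 and 0.045 m) and horizontal distance between each of wax0_center, wax1_center, wax2_center and dish_floor below 0.076 m and z of wax0_center in the frame of dish_floor between 0 and 0.035 m and not (x of wax1_center in the frame of scoop_lip between 0 and 0.1 m and z of wax1_center in the frame of scoop_lip between 0 and 0.042 m and y of wax1_center in the frame of scoop_lip between -0.045 and 0.045 m) and z of wax1_center in the frame of dish_floor between 0 and 0.035 m and not (x of wax2_center in the frame of scoop_lip between 0 and 0.1 m and z of wax2_center in the frame of scoop_lip between 0 and 0.042 m and y of wax2_center in the frame of scoop_lip between -0.045 and 0.045 m) and z of wax2_center in the frame of dish_floor between 0 and 0.035 m), for 0.2 s.
3. the dial of the dish's burner is turned back to its off stop (((y of dish_floor in the frame of hotplate above 0 m and value of joint dial_left below 0.12 rad) or (y of dish_floor in the frame of hotplate below 0 m and value of joint dial_right below 0.12 rad))), for 0.1 s.
At the end, for the whole second after the job is handed in: All three pucks lie in the dish, the scoop stands upright on the table (within 0.1 rad, lip within 20 mm of the table), and the dial of the burner under the dish rests on its fifth click from off (2.618 rad, within 0.15 rad) (all of step 2 and height (world z) of scoop_lip below 0.02 m and angle between scoop_grip's own z axis and vertical below 0.1 rad and ((y of dish_floor in the frame of hotplate above 0 m and (value of joint dial_left between 2.46799 and 2.76799 rad and velocity of joint dial_left below 0.1 rad/s)) or (y of dish_floor in the frame of hotplate below 0 m and (value of joint dial_right between 2.46799 and 2.76799 rad and velocity of joint dial_right below 0.1 rad/s)))); the robot touches nothing.
It fails at once if the dial of the dish's burner is turned beyond the fifth click (past 2.95 rad) ((y of dish_floor in the frame of hotplate above 0 m and value of joint dial_left above 2.95 rad) or (y of dish_floor in the frame of hotplate below 0 m and value of joint dial_right above 2.95 rad)).
It fails at once if the other dial is turned (its pointer end moves more than 9 mm) ((y of dish_floor in the frame of hotplate above 0 m and distance of dial_right_mark from where it was at the start of the episode above 0.009 m) or (y of dish_floor in the frame of hotplate below 0 m and distance of dial_left_mark from where it was at the start of the episode above 0.009 m)).
It fails at once if the scoop is tipped more than 0.45 rad with wax in it while its spout is more than 70 mm above the dish's floor (angle between scoop_grip's own z axis and vertical above 0.45 rad and z of scoop_lip in the frame of dish_floor above 0.07 m and ((x of wax0_center in the frame of scoop_lip between 0 and 0.1 m and z of wax0_center in the frame of scoop_lip between 0 and 0.042 m and y of wax0_center in the frame of scoop_lip between -0.045 and 0.045 m) or (x of wax1_center in the frame of scoop_lip between 0 and 0.1 m and z of wax1_center in the frame of scoop_lip between 0 and 0.042 m and y of wax1_center in the frame of scoop_lip between -0.045 and 0.045 m) or (x of wax2_center in the frame of scoop_lip between 0 and 0.1 m and z of wax2_center in the frame of scoop_lip between 0 and 0.042 m and y of wax2_center in the frame of scoop_lip between -0.045 and 0.045 m))).
It fails at once if the dish or the pot is shifted more than 25 mm (distance of any of dish_floor, pot from where it was at the start of the episode above 0.025 m).
It fails at once if a bystander is moved more than 30 mm (distance of any of wine, labels, squeeze, stirrer, bowl, cork0 from where it was at the start of the episode above 0.03 m).
It also fails if it takes over 72 s, if anything falls off the work surface, if the arm or the gripper's body presses on something with over 40 N, if the wrist force passes 120 N, or if a joint passes its speed limit or range.

## Working session

There is one attempt and no reset: what is moved stays moved. The work goes in short steps, each a Python script; the robot and the scene stay as the last script left them, time stands still between calls to the robot, and variables do not carry over. Pictures are saved under pics/ and viewed, at most 13 in all, crops included, and the job is handed in when it is done.

```bash
ls; mkdir -p pics
cat > h.py <<'E'
from cell import *
import numpy as np, cv2
from scipy.spatial.transform import Rotation as R
def ray(f,uv,T=None):
    T=np.array(f["cam_to_world"]) if T is None else T
    d=np.array([(uv[0]-f["cx"])/f["fx"],(uv[1]-f["cy"])/f["fy"]]);s=d.copy()
    for _ in range(20): s=d/(1+f["k1"]*(s@s))
    v=T[:3,:3]@np.array([s[0],s[1],1]); return T[:3,3],v
def at_z(f,uv,z,T=None):
    o,v=ray(f,uv,T); return o+v*(z-o[2])/v[2]
def tri(rs):
    A=0;b=0
    for o,v in rs:
        v=v/np.linalg.norm(v);P=np.eye(3)-np.outer(v,v);A=A+P;b=b+P@o
    return np.linalg.solve(A,b)
def wristT():
    s=get_state();T=np.eye(4);T[:3,:3]=R.from_rotvec(s["eef_rot"]).as_matrix();T[:3,3]=s["position"];return T
def save(img,n): cv2.imwrite("pics/"+n,cv2.cvtColor(np.ascontiguousarray(img),cv2.COLOR_RGB2BGR))
E
python3 - <<'E'
from h import *
s=get_state();print(s)
for c in("scene","top"):
    f=grab_frame(c);save(f["img"],c+".png")
    print(c,f["fx"],f["cx"],f["k1"],np.round(f["cam_to_world"],3).tolist())
    for n,z in [("dish_floor",.09),("scoop_grip",.085),("scoop_lip",.003),("dial_left_grip",.06),("dial_right_grip",.06),("dial_left_mark",.07),("dial_right_mark",.07),("hotplate",0),("pot",.085),("wax0_center",.01)]:
        for d in tip_of(c,n)[:3]: print(n,np.round(d["centre"],1),round(d["score"],2),np.round(at_z(f,d["centre"],z),3))
E
```

```text
pics
{'clock': 0.0, 'q': array([-1.41816622e+00,  3.26931816e-01, -1.93580389e-01,  1.05196433e+00,
       -7.67811819e-06,  1.43662156e+00]), 'joint_velocities': array([ 6.89616008e-06,  5.66914439e-04,  1.15164676e-04, -4.39858879e-04,
        8.55689834e-04, -1.38882411e-03]), 'tau': array([ 1.82321128e-04, -4.43397403e+01,  2.62441117e+01,  1.54105603e-02,
       -1.82170079e-04, -7.12023891e-06]), 'position': array([ 0.15552447, -0.52696474,  0.23050971]), 'eef_rot': array([-3.10768289e+00, -4.48729465e-01,  3.63947193e-05]), 'contact_force': array([-0.93828481, -0.31944598, -0.55542765]), 'wrist_torque': array([-0.02305979, -0.08660959, -0.04568622]), 'grasp_force': 0.0, 'finger_gap': 1.0012653114697843}
scene 413.3495204724883 319.6518550488503 -0.08191837784775055 [[0.856, 0.441, -0.27, 0.848], [0.517, -0.718, 0.466, -0.583], [0.012, -0.538, -0.843, 1.071], [0.0, 0.0, 0.0, 1.0]]
dish_floor [372.6 204.4] 0.77 [0.674 0.013 0.09 ]
dish_floor [299.  149.5] 0.58 [0.394 0.07  0.09 ]
dish_floor [323.5  96.3] 0.58 [0.34  0.305 0.09 ]
scoop_grip [375.5 125.9] 0.8 [0.547 0.283 0.085]
s
[... 806 characters left out ...]
.281 0.085]
scoop_lip [210.8 208.5] 0.72 [0.489 0.277 0.003]
dial_left_grip [311.8 183. ] 0.61 [ 0.544 -0.015  0.06 ]
dial_left_grip [226.5 123. ] 0.4 [0.723 0.22  0.06 ]
dial_right_grip [377.3 175.4] 0.83 [ 0.56  -0.195  0.06 ]
dial_left_mark [216.6 193.4] 0.72 [0.522 0.246 0.07 ]
dial_left_mark [208.9 206.8] 0.6 [0.486 0.267 0.07 ]
dial_right_mark [376.4 172.7] 0.79 [ 0.566 -0.192  0.07 ]
dial_right_mark [204.5 197.3] 0.69 [0.512 0.279 0.07 ]
dial_right_mark [357.1 236. ] 0.16 [ 0.395 -0.132  0.07 ]
hotplate [335.3 138. ] 0.73 [ 0.684 -0.086  0.   ]
pot [373.4 125.6] 0.71 [ 0.695 -0.189  0.085]
pot [357.5 236.8] 0.63 [ 0.392 -0.132  0.085]
wax0_center [202.  195.3] 0.37 [0.527 0.3   0.01 ]
```

View pics/scene.png

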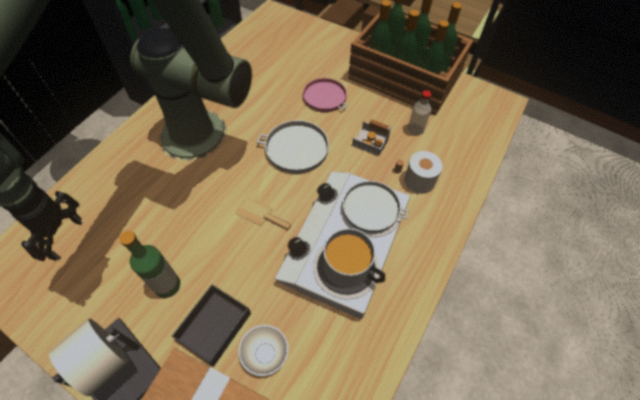

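View pics/top.png

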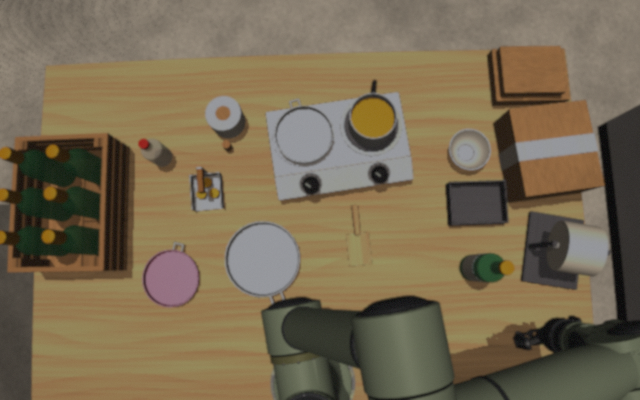

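Look-alike dishes in the top view: pink at (172,278), to be left. A larger white one lies on the table at (263,258). The smaller white one is on the hot plate's left burner at (304,135), and that is the one meant. Its dial is the left one (311,184), and the other dial is (378,174). The scoop is at (207,190) with its mouth towards the robot. Next I'll take close views of the dish, dial and scoop.

```bash
cat >> h.py <<'E'
def look(n=None):
    T=wristT();f=grab_frame("wrist")
    if n: save(f["img"],n)
    return f,T@np.array(f["T_tool_cam"])
def down(yaw,pitch=0): # pitch>0: nose-down tip (tool top leans to -x)
    return (R.from_euler('z',yaw)*R.from_euler('y',-pitch)*R.from_euler('x',np.pi)).as_rotvec()
E
python3 - <<'E'
from h import *
p=get_state()["position"]
move_l([p[0],p[1],.45],.25)
movep([.50,-.02,.40],down(.09))
print(get_state()["q"])
f,T=look("dial.png")
print(f["fx"],np.round(f["T_tool_cam"],3).tolist())
for n,z in [("dish_floor",.09),("dial_left_grip",.065),("dial_right_grip",.065),("dial_left_mark",.08),("dial_right_mark",.08),("hotplate",0)]:
    for d in tip_of("wrist",n)[:3]: print(n,np.round(d["centre"],1),round(d["score"],2),np.round(at_z(f,d["centre"],z,T),3))
movep([.49,.27,.36],down(.07))
f,T=look("scoop.png")
for n,z in [("scoop_grip",.085),("scoop_lip",.003),("wax0_center",.01)]:
    for d in tip_of("wrist",n)[:3]: print(n,np.round(d["centre"],1),round(d["score"],2),np.round(at_z(f,d["centre"],z,T),3))
print(get_state()["clock"])
E
```

```text
[-1.88834119e-01  1.77957012e-01  3.63717471e-02  1.42914875e+00
 -2.47633551e-04  2.86385337e+00]
275.9788461236202 [[-0.001, -0.963, -0.269, 0.068], [1.0, -0.001, 0.001, -0.001], [-0.001, -0.269, 0.963, -0.142], [0.0, 0.0, 0.0, 1.0]]
dish_floor [314.7  48.3] 0.7 [0.676 0.006 0.09 ]
dish_floor [241.3 230.1] 0.62 [0.38 0.11 0.09]
dish_floor [120.1 240.1] 0.59 [0.342 0.325 0.09 ]
dial_left_grip [320.1 147.2] 0.58 [ 0.532 -0.015  0.065]
dial_left_grip [171.8 131.1] 0.28 [0.537 0.235 0.065]
dial_right_grip [432.2 144.2] 0.91 [ 0.554 -0.204  0.065]
dial_left_mark [312.8 145.4] 0.92 [ 0.535 -0.002  0.08 ]
dial_left_mark [560.  113.5] 0.53 [ 0.621 -0.393  0.08 ]
dial_right_mark [430.  140.2] 0.75 [ 0.561 -0.193  0.08 ]
hotplate [365.   67.9] 0.55 [ 0.674 -0.083  0.   ]
hotplate [312.  144.8] 0.55 [0.531 0.001 0.   ]
hotplate [191.6   9.3] 0.46 [0.74  0.225 0.   ]
scoop_grip [312.6 134. ] 0.82 [0.545 0.288 0.085]
scoop_lip [316.4 167.5] 0.75 [0.484 0.28  0.003]
wax0_center [304.6 141. ] 0.71 [0.53  0.303 0.01 ]
9.5667
```

Run:
```python
import cv2,numpy as np
a=cv2.imread("pics/scoop.png")[90:210,240:400];b=cv2.imread("pics/dial.png")[100:190,240:360]
a=cv2.resize(a,(800,600)) if 0 else cv2.resize(a,None,fx=3.5,fy=3.5,interpolation=2)
cv2.imwrite("pics/sc2.png",a)
cv2.imwrite("pics/di2.png",cv2.resize(b,None,fx=6,fy=6,interpolation=2))
```

```text
(no output)
```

View pics/sc2.png

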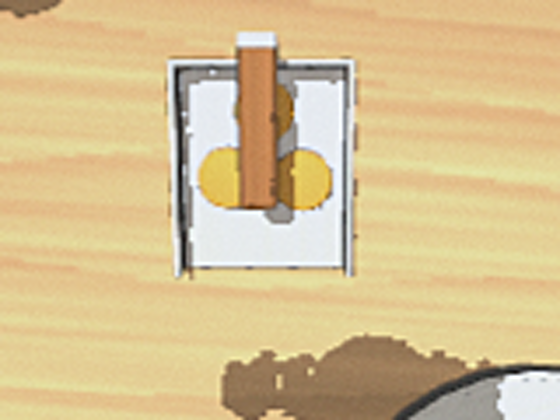

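View pics/di2.png

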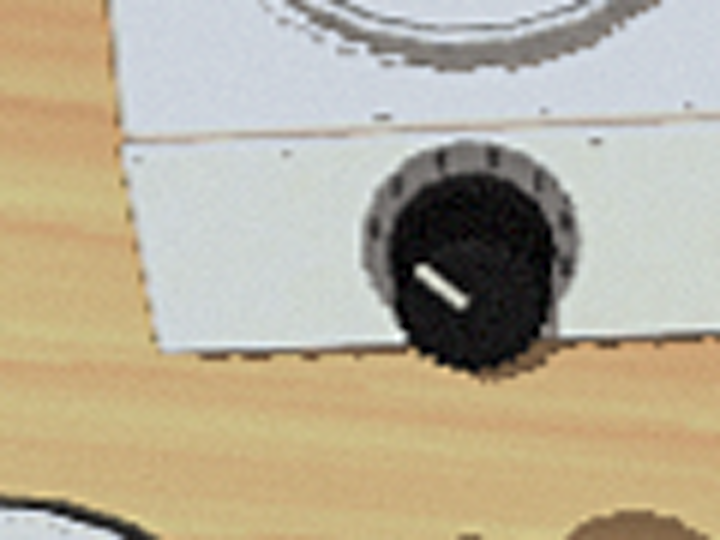

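Run:
```python
from h import *
f,T=look()
P=lambda u,z:np.round(at_z(f,u,z,T),4)
print("handle front/back top",P((240+257/3.5,90+207/3.5),.1),P((240+257/3.5,90+46/3.5),.1))
print("lip corners",P((240+190/3.5,90+268/3.5),.003),P((240+348/3.5,90+267/3.5),.003))
print("walltop back corners",P((240+170/3.5,90+61/3.5),.038),P((240+354/3.5,90+61/3.5),.038))
print("wall top front",P((240+178/3.5,90+275/3.5),.038),P((240+350/3.5,90+275/3.5),.038))
# dial picture
W=np.eye(4);W[:3,:3]=R.from_rotvec(down(.09)).as_matrix();W[:3,3]=[.50,-.02,.40];T2=W@np.array(f["T_tool_cam"])
c=lambda u,v:(240+u/6,100+v/6)
a=at_z(f,c(125,138),.075,T2);b=at_z(f,c(720,118),.075,T2);print("edge",a,b,"yaw",np.arctan2(a[0]-b[0],b[1]-a[1])*-1)
yaw=np.arctan2(-(a-b)[0],(a-b)[1]);print(yaw)
ax=R.from_euler('z',yaw).apply([-np.sin(np.radians(25)),0,np.cos(np.radians(25))])
up=R.from_euler('z',yaw).apply([np.cos(np.radians(25)),0,np.sin(np.radians(25))]);left=np.cross(ax,up)
o,v=ray(f,c(473,287),T2); f0=o+v*(.085-o[2])/v[2]
Q=lambda u:(lambda o,v:o+v*((f0-o)@ax)/(v@ax))(*ray(f,u,T2))
i,e=Q(c(463,303)),Q(c(418,268));d=e-i
print("mark angle left of upslope",np.degrees(np.arctan2(d@left,d@up)),np.linalg.norm(d))
pts=np.array([Q(c(*k)) for k in [(390,255),(553,255),(472,172),(472,372),(415,345),(535,345)]]);print("knob outline",np.round(np.c_[(pts-f0)@left,(pts-f0)@up],4),f0)
# dish in top
g=grab_frame("top")
for m in silhouettes("top","dish_floor"):
    ys,xs=np.nonzero(m["mask"])
    if len(xs)==0: continue
    cs,_=cv2.findContours(m["mask"].astype(np.uint8),0,1);k=max(cs,key=cv2.contourArea)[:,0]
    w=np.array([at_z(g,q,.106)[:2] for q in k],np.float32)
    x0=None
    from scipy.optimize import least_squares
    s=least_squares(lambda p:np.hypot(*(w-p[:2]).T)-p[2],[*w.mean(0),.08],loss="soft_l1",f_scale=.002).x
    print("dish",np.round(m["centre"]),round(m["score"],2),np.round(s,4))
for m in silhouettes("top","pot")[:2]:
    print("pot",m["centre"],m["score"])
```

```text
handle front/back top [0.5244 0.285  0.1   ] [0.5867 0.2888 0.1   ]
lip corners [0.483  0.3199 0.003 ] [0.4892 0.2384 0.003 ]
walltop back corners [0.582  0.3299 0.038 ] [0.5878 0.2464 0.038 ]
wall top front [0.4845 0.3224 0.038 ] [0.4902 0.2397 0.038 ]
edge [0.56289125 0.08574761 0.075     ] [ 0.58243758 -0.07431628  0.075     ] yaw 3.020078452833685
0.12151420075610808
mark angle left of upslope 46.40595984682591 0.01612639780174825
knob outline [[ 0.0218  0.0105]
 [-0.0218  0.0089]
 [-0.0009  0.0334]
 [ 0.0012 -0.027 ]
 [ 0.0168 -0.0176]
 [-0.0166 -0.0188]] [ 0.53242741 -0.01171551  0.085     ]
dish [304. 135.] 0.71 [0.6731 0.0032 0.0799]
dish [209. 179.] 0.69 [0.5492 0.2613 0.0069]
dish [262. 259.] 0.68 [0.3415 0.1199 0.0983]
dish [382. 174.] 0.59 [ 0.5551 -0.1971  0.022 ]
dish [187. 265.] 0.56 [0.3027 0.3571 0.0689]
pot [371.9, 121.7] 0.63
```

```bash
cat >> h.py <<'E'
YAW=.07; GRIP=np.array([.546,.285,.085]); DISH=np.array([.674,.004,.088])
def scoop(lip,p=0,yaw=YAW):
    S=R.from_euler('z',yaw)*R.from_euler('y',-p)
    return np.asarray(lip)+S.apply([.06,0,.082-.019]), down(yaw,p)
E
python3 - <<'E'
from h import *
lip=DISH+R.from_euler('z',YAW).apply([.015,0,.035])
for p in (0,10,20,30,40,46):
    l=lip-[0,0,min(p,20)/20*.012]
    q=ik(*scoop(l,np.radians(p)));print(p,None if q is None else np.round(q,2))
print(np.round(get_state()["q"],2), get_state()["clock"])
g=GRIP-[0,0,.019]
movep(g+[0,0,.06],down(YAW)); move_l(g,.1)
grab(60); s=get_state();print(s["finger_gap"],s["grasp_force"],s["contact_force"])
move_l(g+[0,0,.02],.08);move_l(g+[0,0,.13],.2)
f,T=look("lift.png");print(get_state()["contact_force"],get_state()["clock"],get_state()["finger_gap"])
E
```

```text
0 [-0.09  0.74  0.39  1.21  0.    2.99]
10 [-0.1   0.57  0.07  0.9   0.03  2.97]
20 [-0.12  0.43 -0.21  0.59  0.06  2.96]
30 [-0.14  0.32 -0.46  0.28  0.1   2.96]
40 [-0.16  0.25 -0.69 -0.05  0.15  2.96]
46 [-0.18  0.23 -0.82 -0.27  0.18  2.97]
[ 0.37  0.3   0.09  1.37  0.   -2.84] 9.7667
0.17952252188545004 59.5882648229599 [0.52687457 0.50067682 0.32557215]
[-0.56736326  0.21974308 -2.75253549] 13.25 0.1777846940605172
```

View pics/lift.png

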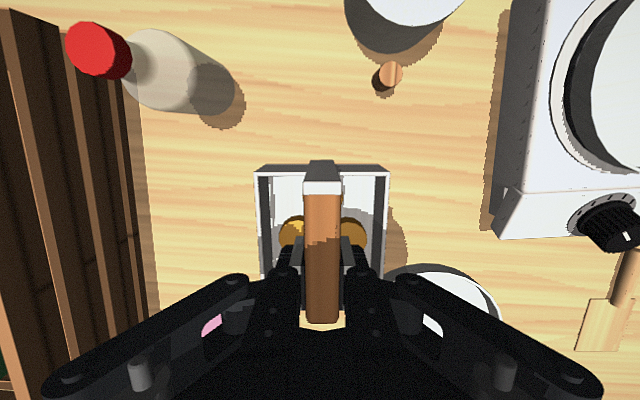

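Scoop is held level, with pucks visible at (295,232) and (352,232). I'll yaw it to -0.27 at the dish so the last joint stays in range.

```bash
python3 - <<'E'
from h import *
Y=-.27
base=DISH+R.from_euler('z',Y).apply([.02,0,0])
pos,r=scoop(base+[0,0,.048],0,Y); move_l(pos,.17,rot=r)
pos,r=scoop(base+[0,0,.034],0,Y); move_l(pos,.05,rot=r)
s=get_state();print(np.round(s["q"],2),s["clock"]); sleep(.2)
f=grab_frame("scene");save(f["img"][130:290,280:480],"pre.png")
for k in ("scoop_lip","scoop_grip","dish_floor"): print(k,[(np.round(d["centre"]),round(d["score"],2)) for d in tip_of("scene",k)[:2]])
E
python3 -c "
import cv2;a=cv2.imread('pics/pre.png');cv2.imwrite('pics/pre.png',cv2.resize(a,None,fx=3.5,fy=3.5))"
```

```text
[-0.12  0.75  0.39  1.22 -0.   -2.99] 15.9833
scoop_lip [(array([376., 205.]), 0.64)]
scoop_grip [(array([402., 222.]), 0.66), (array([400., 203.]), 0.55)]
dish_floor [(array([374., 207.]), 0.76), (array([298., 148.]), 0.7)]
```

View pics/pre.png

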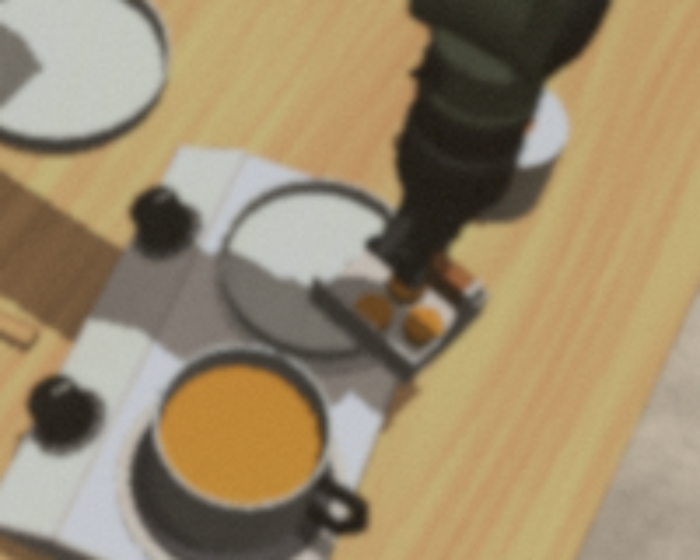

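The lip is over the dish near (374,210), with the pucks still in the scoop. Now I'll tip it.

Run:
```python
from h import *
Y=-.27
base=DISH+R.from_euler('z',Y).apply([.02,0,0])
for p in (7,14,21,28,34,40,45):
    pos,r=scoop(base+[0,0,.034-.012*min(p,28)/28],np.radians(p),Y); move_l(pos,.06,rot=r)
sleep(.5)
s=get_state();print(np.round(s["q"],2),s["clock"],s["contact_force"])
f=grab_frame("scene");save(cv2.resize(f["img"][130:290,280:480],None,fx=3.5,fy=3.5),"tip.png")
for d in tip_of("scene","wax0_center"): print(np.round(d["centre"]),round(d["score"],2),np.round(at_z(f,d["centre"],.095)-DISH,3))
```

```text
[-0.04  0.26 -0.76 -0.22 -0.17 -2.97] 19.0917 [ 0.10935038 -0.22622076 -2.4598351 ]
[374. 204.] 0.46 [0.005 0.008 0.007]
[170. 286.] 0.23 [-0.319 -0.469  0.007]
```

View pics/tip.png

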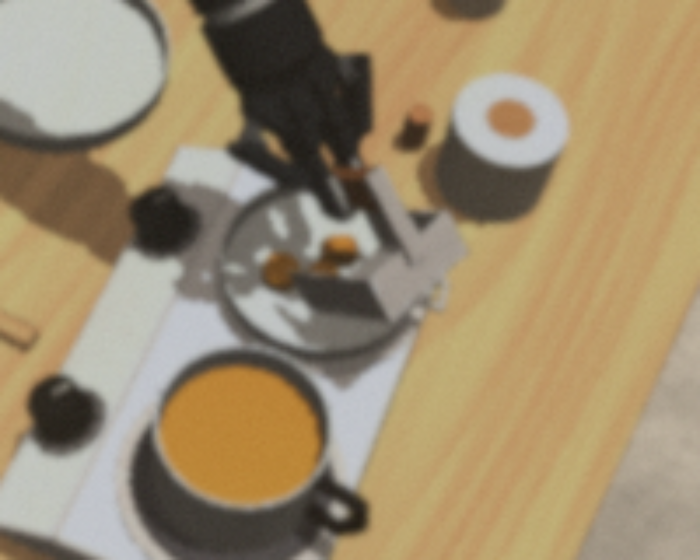

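Two pucks show at (280,268) and (340,250), and a third lies near the lip at (325,265). I'll draw the scoop back low and check.

Run:
```python
from h import *
Y=-.27
b=lambda x:DISH+R.from_euler('z',Y).apply([x,0,0])
pos,r=scoop(b(.055)+[0,0,.037],np.radians(45),Y); move_l(pos,.06,rot=r)
s=get_state();print(s["clock"],s["contact_force"])
f=grab_frame("scene");save(cv2.resize(f["img"][150:250,320:445],None,fx=5,fy=5,interpolation=2),"tip2.png")
for d in silhouettes("scene","wax0_center"): print(np.round(d["centre"]),d["mask"].sum(),round(d["score"],2),np.round(at_z(f,d["centre"],.095)-DISH,3))
```

```text
19.975 [-0.64233653  0.13453255 -2.11491917]
[377. 200.] 72 0.43 [0.006 0.025 0.007]
```

View pics/tip2.png

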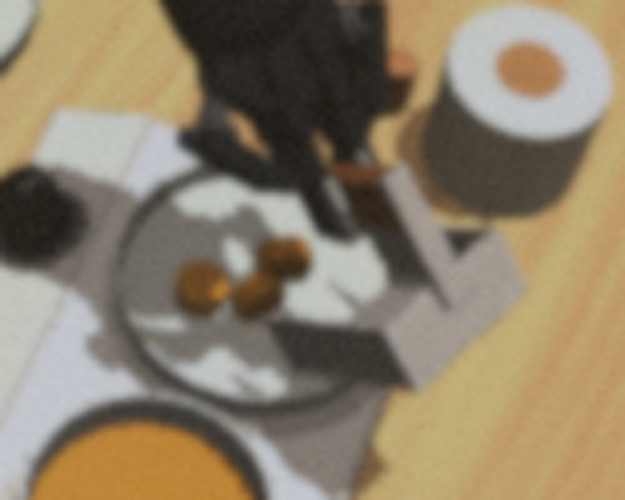

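All three pucks lie in the dish, at crop (200,285), (257,293) and (285,257). Now I'll level the scoop and return it.

Run:
```python
from h import *
Y=-.27
b=lambda x:DISH+R.from_euler('z',Y).apply([x,0,0])
for p,z in ((34,.045),(17,.055),(0,.06)):
    pos,r=scoop(b(.045)+[0,0,z],np.radians(p),Y); move_l(pos,.12,rot=r)
g=GRIP-[0,0,.019]
move_l(g+[0,0,.13],.25,rot=down(YAW))
move_l(g+[0,0,.015],.15)
print(move_l(g-[0,0,.004],.03,until_force=4)); s=get_state();print(s["position"]-g,s["contact_force"],s["clock"])
let_go(); sleep(.1); move_l(g+[0,0,.10],.15)
s=get_state();print(np.round(s["q"],2),s["clock"])
f=grab_frame("scene");save(f["img"],"placed.png")
for k,z in (("scoop_grip",.085),("scoop_lip",.003)): print(k,[(np.round(at_z(f,d["centre"],z),3),round(d["score"],2)) for d in tip_of("scene",k)[:1]])
# dial plan
dyaw=.10
for off in (0,np.pi):
  for k in range(-180,181,30):
    r=(R.from_euler('z',dyaw)*R.from_euler('y',-np.radians(25))*R.from_euler('x',np.pi)*R.from_euler('z',np.radians(k)))
    q=ik([.52,-.013,.08],r.as_rotvec()) if off==0 else None
    if off==0: print(k,None if q is None else np.round(q,2))
```

```text
True
[4.49479873e-04 8.43365850e-05 1.26257690e-03] [ 0.59344184 -0.38413691  3.1350239 ] 24.9083
[ 0.36  0.5  -0.11  0.97 -0.   -2.85] 26.5
scoop_grip [(array([0.547, 0.286, 0.085]), 0.57)]
scoop_lip [(array([0.482, 0.271, 0.003]), 0.66)]
-180 [-0.25  0.23 -0.94 -0.01  0.15 -0.32]
-150 [-0.25  0.23 -0.94 -0.01  0.15  0.2 ]
-120 [-0.25  0.23 -0.94 -0.01  0.15  0.72]
-90 [-0.25  0.23 -0.94 -0.01  0.15  1.25]
-60 [-0.25  0.23 -0.94 -0.01  0.15  1.77]
-30 [-0.25  0.23 -0.94 -0.01  0.15  2.29]
0 [-0.25  0.23 -0.94 -0.01  0.15  2.82]
30 [-0.25  0.23 -0.94 -0.01  0.15 -2.94]
60 [-0.25  0.23 -0.94 -0.01  0.15 -2.42]
90 [-0.25  0.23 -0.94 -0.01  0.15 -1.89]
120 [-0.25  0.23 -0.94 -0.01  0.15 -1.37]
150 [-0.25  0.23 -0.94 -0.01  0.15 -0.85]
180 [-0.25  0.23 -0.94 -0.01  0.15 -0.32]
```

View pics/placed.png

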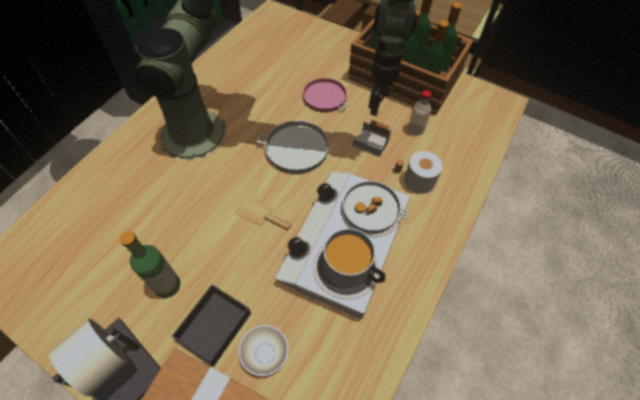

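The scoop stands empty at (373,135), and the three pucks are in the dish around (368,206). Now a close look at the dial.

```bash
cat >> h.py <<'E'
HY=.115; T25=np.radians(25)
AX=R.from_euler('z',HY).apply([-np.sin(T25),0,np.cos(T25)])
UP=R.from_euler('z',HY).apply([np.cos(T25),0,np.sin(T25)]); LEFT=np.cross(AX,UP)
def drot(k): return (R.from_euler('z',HY)*R.from_euler('y',-T25)*R.from_euler('x',np.pi)*R.from_euler('z',np.radians(k))).as_rotvec()
E
python3 - <<'E'
from h import *
G=np.array([.533,-.013,.082])
p0=get_state()["position"]
move_l([p0[0]-.03,p0[1],.28],.25)
movep(G+AX*.13,drot(-150)); sleep(.15)
print(get_state()["clock"],np.round(get_state()["q"],2))
f,T=look("d3.png")
def plane(u,h):
    o,v=ray(f,u,T); c=G+AX*h; return (lambda w:np.round([(w-c)@UP,(w-c)@LEFT],4))(o+v*((c-o)@AX)/(v@AX))
for n,h in (("dial_left_grip",0),("dial_left_mark",.012)):
    for d in tip_of("wrist",n)[:3]: print(n,np.round(d["centre"],1),round(d["score"],2),"up,left",plane(d["centre"],h))
W=np.eye(4);W[:3,:3]=R.from_rotvec(down(.09)).as_matrix();W[:3,3]=[.50,-.02,.40];T2=W@np.array(f["T_tool_cam"])
s=grab_frame("scene");t=grab_frame("top")
print("tri",tri([ray(s,(323,190.9)),ray(t,(311.8,183)),ray(f,(320.1,147.2),T2)]))
c=lambda u,v:(240+u/6,100+v/6)
o,v=ray(f,c(418,268),T2);w=o+v*((G+AX*.012-o)@AX)/(v@AX)-G;print("mark old",w@UP,w@LEFT)
E
```

```text
29.9417 [-0.31 -0.06 -0.85  0.38  0.17  0.14]
dial_left_grip [327.5 196.8] 0.98 up,left [0.0041 0.0048]
dial_left_mark [344.2 201. ] 0.91 up,left [0.0131 0.0181]
tri [ 0.53540667 -0.01619462  0.08775302]
mark old 0.012872849992965714 0.0149638206523244
```

View pics/d3.png

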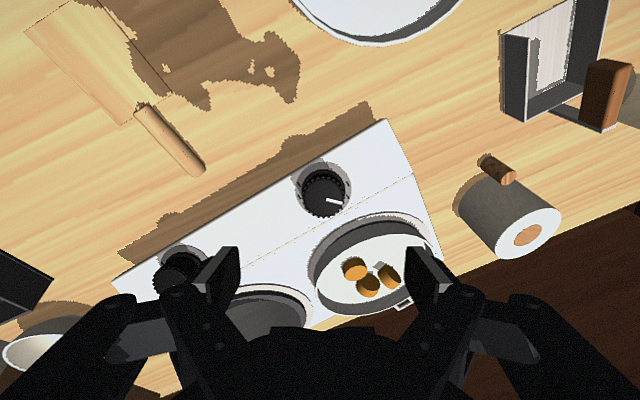

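Run:
```python
from h import *
G=np.array([.533,-.013,.082])
f,T=look()
def plane(u,h):
    o,v=ray(f,u,T); c=G+AX*h; w=o+v*((c-o)@AX)/(v@AX); return np.array([(w-c)@UP,(w-c)@LEFT])
m=((f["img"].max(2)<75).astype(np.uint8)); m[:, :290]=0;m[:,360:]=0;m[:160]=0;m[225:]=0
cs,_=cv2.findContours(m,0,1);k=max(cs,key=cv2.contourArea)[:,0]
e=cv2.fitEllipse(k);print(e,plane((324.5,193),.012),plane(e[0],0))
c=plane((324.5,193),.012)
c=np.clip(.5*c+.5*np.array([.002,.004]),-.006,.006);print(c)
G2=G+UP*c[0]+LEFT*c[1]; np.save("G2.npy",G2)
tcp=G2-AX*.017   # 2 mm farther out than mid grip
move_l(tcp+AX*.05,.2); print(move_l(tcp,.06,until_force=8))
s=get_state();print(s["contact_force"],s["clock"])
grab(40); s=get_state();print(s["finger_gap"],s["grasp_force"],s["contact_force"],s["wrist_torque"],s["clock"])
```

```text
((321.59466552734375, 191.76132202148438), (43.852291107177734, 47.14923095703125), 4.260841369628906) [-0.00364113  0.00542842] [-0.00365572  0.00216075]
[-0.00082056  0.00471421]
False
[-0.37607984 -0.92160626  0.421511  ] 31.8583
0.45330775595384226 39.05659317970276 [-6.39528681 -6.49091064  6.89909458] [-1.17350012  0.98373769 -0.48561024] 32.3417
```

Run:
```python
from h import *
q0=np.array(get_state()["q"]); np.save("q0.npy",q0)
ax=AX
def turn(d):
    q=q0.copy();q[5]+=np.radians(d);set_joints(q);s=get_state();print(d,"q6 err",round(np.degrees(s["q"][5]-q[5]),2),"T",round(s["wrist_torque"]@ax,3),np.round(s["contact_force"],1),round(s["clock"],2))
for d in (-10,-20,-30,-33): turn(d)
sleep(.3)
f,T=look("off.png")
for d in tip_of("scene" if 0 else "wrist","dial_left_mark")[:2]: print(d)
s=grab_frame("scene"); print([np.round(d["centre"],1) for d in tip_of("scene","dial_left_mark")[:2]])
```

```text
-10 q6 err 0.19 T -0.066 [-2.1 -2.3  0.1] 32.63
-20 q6 err 0.14 T 0.0 [-2.8 -4.9  1.8] 32.92
-30 q6 err 0.15 T 0.039 [-2.3 -6.4  0.8] 33.22
-33 q6 err 0.24 T -0.603 [-5.1 -7.5  1. ] 33.47
{'centre': [360.1, 292.3], 'score': 0.8}
[array([328.8, 183.3])]
```

The torque jump at -33° shows the off stop. Now five clicks up.

Run:
```python
from h import *
q0=np.load("q0.npy")
def turn(d):
    q=q0.copy();q[5]+=np.radians(d);set_joints(q);s=get_state();print(d,"T",round(s["wrist_torque"]@AX,3),np.round(s["contact_force"],1),round(s["clock"],2))
for d in (-30,0,30,60,90,120): turn(d)
sleep(.3); let_go(); sleep(.2)
p=get_state()["position"]; move_l(p+AX*.12,.12)
sleep(.1); f,T=look("five.png"); print(get_state()["clock"],get_state()["contact_force"])
G2=np.load("G2.npy");c=G2+AX*.012
pl=lambda u:(lambda o,v:(lambda w:np.array([(w-c)@UP,(w-c)@LEFT]))(o+v*((c-o)@AX)/(v@AX)))(*ray(f,u,T))
for n in ("dial_left_grip","dial_left_mark"):
    for d in tip_of("wrist",n)[:2]: print(n,np.round(d["centre"]),round(d["score"],2),pl(d["centre"]))
```

```text
-30 T 0.156 [-4.6 -7.6  1.7] 34.22
0 T 0.047 [-3.5 -1.   1.8] 34.78
30 T 0.196 [-2.   4.8  3. ] 35.35
60 T 0.225 [1.9 8.1 1. ] 35.92
90 T 0.035 [4.9 6.8 1.2] 36.48
120 T 0.03 [6.8 5.  0.8] 37.05
39.375 [ 0.28614267  0.17977938 -0.30009   ]
dial_left_grip [323. 198.] 0.93 [0.00444495 0.00067024]
dial_left_mark [346. 207.] 0.58 [ 0.00790801 -0.02094107]
```

View pics/five.png

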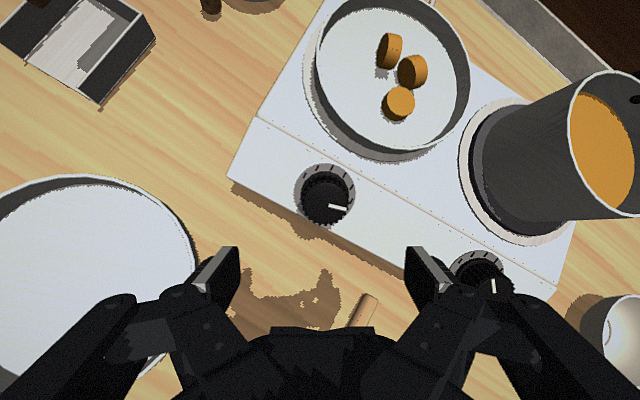

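Run:
```python
from h import *
f,T=look()
c=np.load("G2.npy")+AX*.012
pl=lambda u:(lambda o,v:(lambda w:np.array([(w-c)@UP,(w-c)@LEFT]))(o+v*((c-o)@AX)/(v@AX)))(*ray(f,u,T))
m=(f["img"].min(2)>150).astype(np.uint8)
n,lab,st,ce=cv2.connectedComponentsWithStats(m)
for i in range(1,n):
    if 318<ce[i][0]<352 and 195<ce[i][1]<218 and st[i][4]<300:
        ys,xs=np.nonzero(lab==i);P=np.array([pl(u) for u in zip(xs,ys)])
        v=np.linalg.svd(P-P.mean(0))[2][0]; v=v if v@P.mean(0)>0 else -v
        print(ce[i],len(xs),"angle left of up",np.degrees(np.arctan2(v[1],v[0])),P.mean(0))
```

```text
[336.96491228 206.98245614] 57 angle left of up -74.58743277383365 [ 0.00366086 -0.01386034]
```

```bash
python3 -c "
from h import *
print(get_state()['clock']); print(sign_off())"
```

```text
39.525
the job is handed in; nothing more can be done
None
```

The job is handed in at 39.5 s: all three pucks are in the dish, the empty scoop stands upright on the table, and the left dial was turned to its off stop and then up five clicks (pointer read at -74.6°, fifth click is -75°).

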